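# Start the count timer and hold the source shutter open at its index

### The job

Start the timed exposure of the filter sample: first, with the source shutter still closed, press the plunger head on top of the count timer right down to its stop and let it spring back up. Then pull the source stand's spring-return shutter out by its bow handle until its pointer is level with the index clip on the guide rail, at no time more than a centimetre past the clip, and keep it there: the program finishes while the gripper still holds the shutter at the clip, because it springs shut if let go. Leave the vials, the specimen card and the tweezers where they are.

Things in the scene. Friction and masses are not known exactly. Their poses are not given: they have to be found in the camera images.
- source_stand: Grey source stand, fixed. Base 260 x 130 x 10 mm; grey head 110 (x) x 126 mm, top 100 mm above the desk (cap to 113 mm); before it two level guide rails (top 58 mm above the desk), the flat steel shutter blade between them. Origin on the desk under the middle of the head's front face: head x 0 to 110 mm, rails x -144 to 0. x points from handle to head: the shutter pulls out along -x; y left, z up.
- shutter: Flat steel blade with an upright bow handle of round 10 mm bar on its outer end. Top bar along y, 62 mm over all, 42 mm free between uprights, 28 mm free below it. Same axes as the stand; origin at the stand's when closed (as at the start; bar then 65 mm in front of the head), moves along the stand's -x when pulled, 60 mm to its end stop. A spring pulls it shut: about 4 N closed, 10 N at the stop.
- handle_grip (a point): Middle of the axis of the bow handle's 10 mm thick top bar, 92.5 mm above the desk; place to pinch from above, fingers in front of and behind the bar.
- pointer_tip (a point): Tip of the small steel pointer that stands out to the left (stand's +y) from the foot of the bow handle, 61 mm above the desk, at the same stand x as the handle bar; moves with the shutter.
- index_clip: Black clip on the left (+y) guide rail, 10 mm along the rail, 21 mm across, 24 mm high, a fine line across its top, a thumbscrew outside; fixed. Axes parallel to the stand's; origin under its middle, 37.5 mm above the desk, line at its x = 0. Marks how far to pull: pointer tip at the same stand x as the clip, 22 to 50 mm of shutter travel out, different each time.
- count_timer: White count timer standing firmly on the desk, 112 (x) x 88 x 57 mm, with a sloping front with display and keys (toward its -x) and a flat top behind it. Origin at the middle of its underside. Fixed.
- plunger_top (a point): Middle of the top of the timer's black mushroom plunger head, 33 mm across, 91 mm above the desk when up; its axis is 22 mm behind (timer's +x) the timer's middle. It moves straight down.
- start_plunger (a joint): How far the plunger is pressed down in m: 0 up, 0.012 at its stop. Spring about 4 N at the top and 8.5 N at the stop.
- vial_1: Capped sample vial, 24 mm wide, 55 mm high, standing between the two devices; leave alone. Origin at the middle of its underside.
- vial_2: Second such vial, beside the first; leave alone.
- coin_card_1: White specimen card, 46 x 46 x 10 mm, lying between the two devices; leave alone.
- tweezers: Steel tweezers 126 mm long, 8 mm high, lying in front of the devices; leave alone.
There are look-alikes about, which are no part of the job. There is more than one size of the count_timer; the job needs the larger.

How it is judged:
On the way, in this order (a step that is already met when the one before it is completed fails the run):
1. the timer's plunger is pressed down to its stop while the shutter is closed (value of joint start_plunger above 0.0105 m and x of shutter in the frame of source_stand above -0.005 m), for 0.1 s.
2. the plunger is let up again (value of joint start_plunger below 0.002 m), for 0.1 s.
3. the shutter is pulled out and its pointer is kept at the index clip (x of pointer_tip in the frame of index_clip between -0.004 and 0.004 m and contact force between the fingers and shutter above 2 N), for 0.5 s.
At the end, for the whole second after the job is handed in: The program has ended with the fingers still holding the bow handle (more than 2 N), the shutter at rest with its pointer within 4 mm of the index clip's line along the rail, and the timer's plunger up (all of step 3 and linear speed of shutter below 0.01 m/s and value of joint start_plunger below 0.002 m); the arm keeps its last pose, push and grip.
It fails at once if the shutter is pulled more than 10 mm past the index clip (x of pointer_tip in the frame of index_clip below -0.01 m).
It fails at once if a vial, the specimen card or the tweezers is displaced by more than 25 mm (distance of any of vial_1, vial_2, coin_card_1, tweezers from where it was at the start of the episode above 0.025 m).
It also fails if it takes over 48 s, if anything falls off the work surface, if the arm or the gripper's body presses on something with over 40 N, if the wrist force passes 120 N, or if a joint passes its speed limit or range.

### The arm

A 6-joint arm with a two-finger parallel gripper is mounted at the origin on a cart in front of the work surface, level with it; the furniture and walls round the work are solid. World frame = base frame: x ahead of the robot, y to its left, z up, the work surface at z = 0. Lengths are in m, angles in rad, forces in N, time in s.
With the tool pointing down it reaches from about 0.4 to 0.825 m from the base axis. Payload 7 kg.
Tool frame: the origin (TCP) lies midway between the tips of the shut fingers; the grasp point (between the pads) lies 19 mm behind it (grip_point_offset is the distance from the TCP to the grasp point, in m); z points along the fingers, y is the line along which they close (so a half turn about z gives the same grasp; the last joint's range is limited). The gripper opens to 88 mm and grips with 3 to 60 N. Pads are 19 mm wide; open, the fingers measure 130 mm over their backs; the gripper's body (78 mm by 193 mm) begins 47 mm behind the grasp point.
Start: joints at [1.441, 0.359, 0.012, 0, -1.224, -0.288], TCP at [0.274, 0.617, 0.227] pointing down, gripper open.
Joint ranges: [-3.07, 3.07], [-1.43, 2.12], [-1.02, 1.25], [-3.03, 1.67], [-3.05, -0], [-3.03, 3.03]. Speed limits (rad/s): [2.39, 2.39, 3.01, 3.14, 3.14, 3.14].

### API

Orientations are given as [roll, pitch, yaw] about the fixed x, y, z axes, in that order (R = Rz(yaw) Ry(pitch) Rx(roll)).
In Python, from station import get_state, grab_frame, camera_params, job_done, grip_point_offset gives the robot as it stands.
- The arm moves only by the shell command python3 -m creep 'ROWS' [FORCE]. ROWS is JSON, a list that holds one entry, the list of rows, each a list of 7 numbers: the finger opening in cm, from 0 to 8.76, then the shift along the tool's x, y, z in cm, then the turn, a rotation vector about the tool's x, y, z in rad. In form: [[[fingers, tx, ty, tz, wx, wy, wz], ...]]. A call has 1 to 20 rows; each row is the pose to reach, as a shift and turn from the pose commanded when the call began, along the tool's axes at that moment; what a row does not reach only later rows make up. A row lasts 1/8 s, in which the tool goes at most 62.5 mm and 10.7 degrees, less where a joint would pass 70% of its speed; a pose out of reach is approached as far as the arm can. A call with a gripper value outside its range is refused whole. The fingers move at their own pace and stop on an object; FORCE is the grip in N (left out, the last holds). Time passes only in rows, so rows that repeat a pose let the fingers close. It gives the time, the measured TCP pose, the force, the opening and the grip force at its end, in the units of the state.
- get_state(): the state, without advancing time (a new reading comes with each control period).
- grab_frame(name): name is "scene" or "top"; returns the picture (400x640x3 uint8, blue, green, red); there is no depth.
- camera_params(name): a dict with "vertical_fov" (degrees; the focal length in pixels is half the picture's height over the tangent of half this angle, whatever the lens; pixels are square), "cx", "cy" (the principal point, pixels), "k1" (the pictures are not rectified: a ray, as slopes to the right and down, at radius r is drawn at 1 + k1 r^2 times it, then the intrinsics apply), "view" (4x4, takes a point from world to camera coordinates). Camera axes: x right, y down, z forward; pixel columns grow to the right and rows downward; lengths in m; the calibration is good to about 2 mm. A picture is of the moment at which its call begins. camera_params takes no time and is no camera call.
- job_done(): hands the job in; it is judged then, once.
The state is a dict: "t": time; "q": joint angles; "qd": joint speeds; "joint_efforts": joint torques, N m; "eef_pos": TCP position; "ee_rot": TCP orientation; "force": force on the tool from outside, world axes, zero at the start; "moment": the same for the moment, N m; "width": finger opening in m; "gripper_force": force on a finger pad.
Only numpy, scipy, OpenCV 4.12 (cv2) and the standard library are available. Lean on these libraries where they do the work, as an engineer would, in place of code of your own. Each camera call takes 0.05 s, during which the arm holds its last target. There are 200 camera calls.

## Working session

There is one attempt and no reset: what is moved stays moved. The work goes in short steps, Python scripts to look and compute and a shell command to move; the robot and the scene stay as the last step left them, time stands still between calls to the robot, and variables do not carry over. Pictures are saved under pics/ and viewed, at most 10 in all, crops included, and the job is handed in when it is done.

```bash
mkdir -p pics; cat > h.py <<'E'
import numpy as np, cv2
from station import *
def K(n):
    c=camera_params(n); f=200/np.tan(np.radians(c["vertical_fov"])/2)
    return c,f,np.array(c["view"])
def proj(n,P):
    c,f,V=K(n); p=V[:3,:3]@np.array(P,float)+V[:3,3]; s=p[:2]/p[2]
    s=s*(1+c["k1"]*(s@s)); return s*f+[c["cx"],c["cy"]]
def ray(n,uv):
    c,f,V=K(n); d=(np.array(uv,float)-[c["cx"],c["cy"]])/f; s=d.copy()
    for _ in range(30): s=d/(1+c["k1"]*(s@s))
    R=V[:3,:3]; return -R.T@V[:3,3], R.T@np.array([*s,1])
def atz(n,uv,z):
    o,d=ray(n,uv); return o+d*(z-o[2])/d[2]
def tri(a,b):
    (o1,d1),(o2,d2)=ray("scene",a),ray("top",b)
    s=np.linalg.lstsq(np.c_[d1,-d2],o2-o1,rcond=None)[0]
    p,q=o1+s[0]*d1,o2+s[1]*d2; return (p+q)/2,np.linalg.norm(p-q)
E
python3 - <<'E'
from h import *
np.set_printoptions(precision=4,suppress=True)
for n in("scene","top"):
    cv2.imwrite(f"pics/{n}0.png",grab_frame(n)); c,f,V=K(n); print(n,f,c["cx"],c["cy"],c["k1"],ray(n,(320,200)))
print(get_state(),grip_point_offset)
E
```

```text
scene 430.9980834881986 313.41076636084557 197.23353504446698 -0.07416518517884038 (array([0.1185, 0.5645, 0.5442]), array([ 0.5107, -0.6701, -0.539 ]))
top 491.0037172932279 318.68906182933927 198.4674460122315 -0.0957594069598187 (array([0.4723, 0.0116, 0.9805]), array([ 0.0754, -0.0165, -0.997 ]))
{'t': 0.1, 'q': array([ 1.4411,  0.3593,  0.0112, -0.0003, -1.2241, -0.2881]), 'qd': array([-0.0007, -0.0011,  0.0034, -0.0025, -0.0005,  0.0011]), 'joint_efforts': array([ -0.0016, -58.4162,  29.3748,   7.0154,   0.0102,  -0.    ]), 'eef_pos': array([0.2737, 0.6165, 0.2257]), 'ee_rot': array([ 3.1401, -0.0002, -0.4179]), 'force': array([-0.6914, -0.6987,  0.6273]), 'moment': array([-0.0198, -0.0173,  0.0238]), 'gripper_force': 0.0, 'width': 0.08724314933897394} 0.0188
```

View pics/scene0.png

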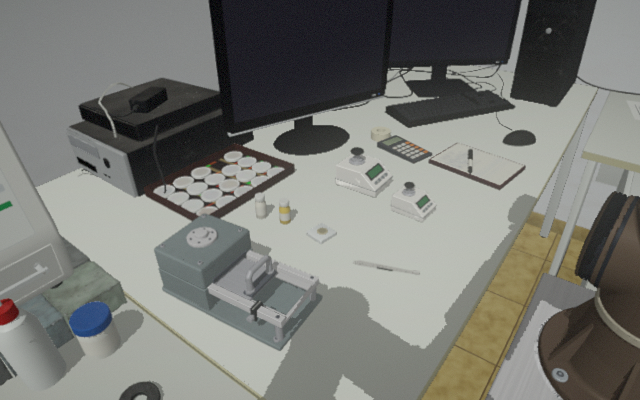

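View pics/top0.png

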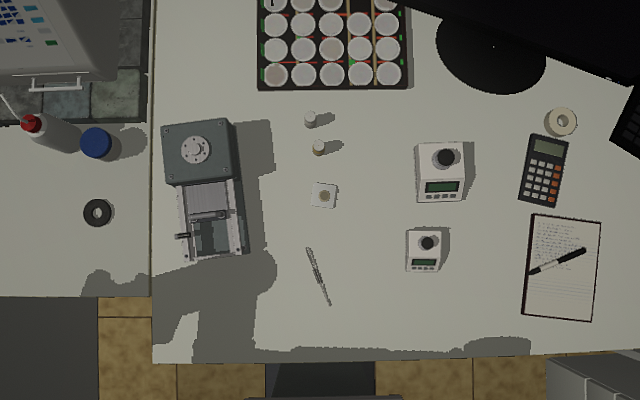

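Two timers: the larger is at scene (363,172), top (440,172), and the smaller look-alike is at scene (412,200), top (423,250). I choose the larger. The stand is at scene (240,280), top (205,190). The black clip is at scene (257,308), top (182,236), and the bow at scene (258,268), top (208,215). Next is a close composite crop.

```bash
python3 - <<'E'
from h import *
s=cv2.imread("pics/scene0.png");t=cv2.imread("pics/top0.png")
def c(i,x,y,w=100,h=75): return cv2.resize(i[y:y+h,x:x+w],(400,300),interpolation=cv2.INTER_CUBIC)
cv2.imwrite("pics/c1.png",np.vstack([np.hstack([c(s,320,140),c(t,395,135)]),np.hstack([c(s,220,245),c(t,160,185)])]))
E
```

```text
(no output)
```

View pics/c1.png

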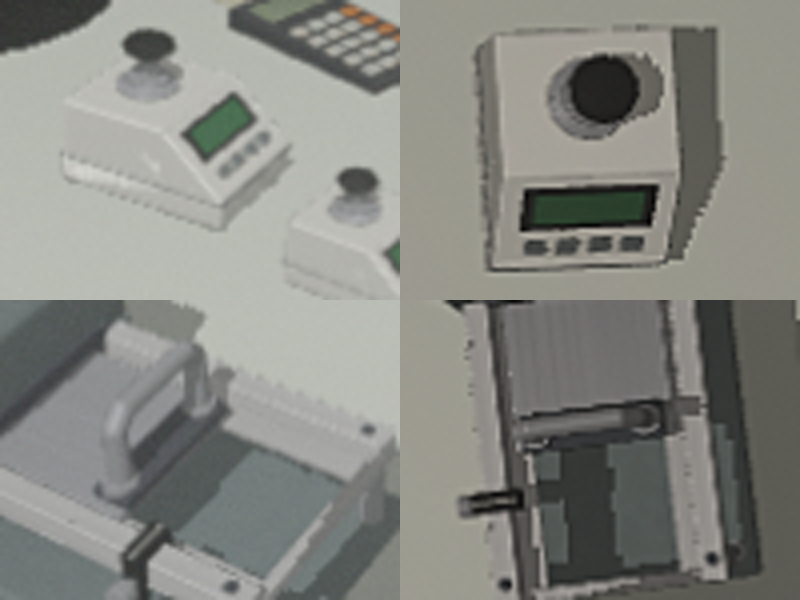

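The top crops confirm the larger timer, with its plunger at scene (357.2,150.5), top (446,157). The lower crops show the bow bar's middle at about scene (258,264.5), top (207,216), and the clip at scene (256,304), top (287/4...)≈(186.5,235). I'll triangulate these and overlay the stand model.

```bash
python3 - <<'E'
from h import *
from scipy.optimize import least_squares
np.set_printoptions(precision=4,suppress=True)
print("plunger",tri((357.2,150.5),(446,157)),"bar",tri((258.2,264.5),(206.7,216)))
t=atz("top",(446,157),.091);print(t, atz("scene",(357.2,150.5),.091))
# bar ends (scene), rail thumb holes etc: bar ends +-26, z .0925 ; feet
obs=[("scene",(-65,26,92.5),(249.3,272.8)),("scene",(-65,-26,92.5),(267,257.5)),
("top",(0,63,100),(167,186)),("top",(0,-63,100),(237,179)),("top",(110,63,100),(163,126)),("top",(110,-63,100),(229,119)),]
def w(p,P):
    c,s=np.cos(p[2]),np.sin(p[2]);P=np.array(P)/1000
    return [p[0]+c*P[0]-s*P[1],p[1]+s*P[0]+c*P[1],P[2]]
r=least_squares(lambda p:np.ravel([proj(n,w(p,P))-uv for n,P,uv in obs]),[.55,.3,.1]);p=r.x
print(p,r.fun.reshape(-1,2)); np.save("p.npy",p)
lines=[[(0,63,100),(0,-63,100),(110,-63,100),(110,63,100),(0,63,100)],[(-65,26,92.5),(-65,-26,92.5)],[(-150,65,10),(-150,-65,10),(110,-65,10)],[(-144,45,58),(0,45,58)]]
o=[]
for n,x,y,ww,h in(("scene",155,210,170,140),("top",150,110,110,160)):
    k=800*.5/ww if n=="scene" else 400/ww
    k=min(k,600/h); i=cv2.resize(cv2.imread(f"pics/{n}0.png")[y:y+h,x:x+ww],None,fx=k,fy=k,interpolation=cv2.INTER_CUBIC)
    for L in lines:
        q=np.array([(proj(n,w(p,P))-[x,y]+.5)*k for P in L]).astype(int); cv2.polylines(i,[q],False,(0,0,255),1)
    c=np.zeros((600,400,3),np.uint8); c[:min(600,i.shape[0]),:i.shape[1]]=i[:600,:400]; o.append(c); print(n,k)
cv2.imwrite("pics/c2.png",np.hstack(o))
E
```

```text
plunger (array([ 0.6164, -0.2401,  0.0823]), np.float64(0.000507610590778115)) bar (array([0.5158, 0.2058, 0.0861]), np.float64(0.0046028265279470185))
[ 0.6152 -0.2375  0.091 ] [ 0.6068 -0.225   0.091 ]
[0.5756 0.2138 0.0683] [[ 0.0385  0.5764]
 [ 3.2278 -2.4235]
 [-1.4704 -1.2832]
 [-2.5723 -0.265 ]
 [-0.7802 -0.6421]
 [ 1.2677  0.2219]]
scene 2.3529411764705883
top 3.6363636363636362
```

View pics/c2.png

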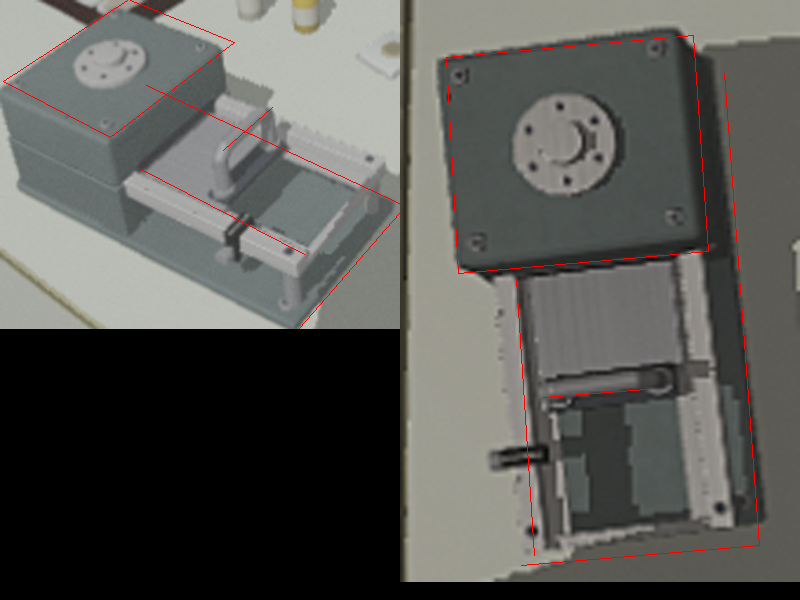

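The overlay shows the model off by several pixels in the scene view, so the cameras carry a small calibration error. I'll fit the stand and timer together with small camera corrections.

```bash
cat > fit.py <<'E'
from h import *
from scipy.optimize import least_squares
from scipy.spatial.transform import Rotation as Ro
np.set_printoptions(precision=4,suppress=True)
def w(p,P):
    c,s=np.cos(p[2]),np.sin(p[2]);P=np.array(P)/1000
    return np.array([p[0]+c*P[0]-s*P[1],p[1]+s*P[0]+c*P[1],P[2]])
def pj(n,P,g):
    c,f,V=K(n); p=Ro.from_rotvec(g[:3]).apply(V[:3,:3]@P+V[:3,3])+g[3:]; s=p[:2]/p[2]
    s=s*(1+c["k1"]*(s@s)); return s*f+[c["cx"],c["cy"]]
S,T="scene","top"
sc=lambda u,v:(155+u/2.353-.3,210+v/2.353-.3)
tc=lambda u,v:(150+(u-400)/3.636-.4,110+v/3.636-.4)
a=lambda u,v:(320+u/4-.4,140+v/4-.4); b=lambda u,v:(395+u/4-.4,135+v/4-.4)
c_=lambda u,v:(220+u/4-.4,245+v/4-.4); d_=lambda u,v:(160+u/4-.4,185+v/4-.4)
Y="rail"
obs=[(0,T,(110,63,100),tc(440,60)),(0,T,(110,-63,100),tc(680,30)),(0,T,(0,-63,100),tc(705,250)),(0,T,(0,63,100),tc(462,272)),
(0,S,(110,63,100),sc(2,83)),(0,S,(0,63,100),sc(107,140)),(0,S,(0,-63,100),sc(225,66)),
(0,S,(-65,26,92.5),c_(116,110)),(0,S,(-65,-26,92.5),c_(188,50)),(0,T,(-65,26,92.5),d_(122,128)),(0,T,(-65,-26,92.5),d_(237,117)),
(1,S,(22,0,91),a(149,40)),(1,T,(22,0,91),b(204,88)),
(1,T,(-56,44,0),b(90,270)),(1,T,(-56,-44,0),b(268,262)),(1,S,(-56,-44,0),a(290,155)),(1,S,(-56,44,0),a(222,230)),(1,S,(56,44,0),a(65,180)),
(1,T,(56,44,57),b(95,35)),(1,T,(56,-44,57),b(273,28))]
def res(x):
    pp=[x[:3],x[3:6]]; g={S:x[6:12],T:x[12:18]}
    r=[pj(n,w(pp[k],P),g[n])-uv for k,n,P,uv in obs]
    return np.r_[np.ravel(r),x[6:9]/.004,x[9:12]/.003,x[12:15]/.004,x[15:18]/.003]
r=least_squares(res,np.r_[.57,.21,.1,.6,-.24,0,np.zeros(12)],loss="soft_l1"); x=r.x
g={S:x[6:12],T:x[12:18]}
def inv(n,uv,z):
    return least_squares(lambda q:pj(n,np.array([q[0],q[1],z]),g[n])-uv,[.5,.1]).x
if __name__=="__main__":
    print("stand",x[:3],"timer",x[3:6],"cam",x[6:18]); print(res(x)[:40].reshape(-1,2).round(1).tolist())
    print("grip",w(x[:3],(-65,0,92.5)),"plunger",w(x[3:6],(22,0,91)))
    y=x[:3]; R=lambda q:(np.array([[np.cos(y[2]),np.sin(y[2])],[-np.sin(y[2]),np.cos(y[2])]])@(q-y[:2])*1000).round(1)
    print("clip top z49.5: scene",R(inv(S,c_(150,235),.0495)),"top",R(inv(T,d_(105,200),.0495)),"thumb",R(inv(T,d_(75,203),.0375)))
E
python3 fit.py
```

```text
Traceback (most recent call last):
  File "fit.py", line 27, in <module>
    r=least_squares(res,np.r_[.57,.21,.1,.6,-.24,0,np.zeros(12)],loss="soft_l1"); x=r.x
  File "fit.py", line 25, in res
    r=[pj(n,w(pp[k],P),g[n])-uv for k,n,P,uv in obs]
       ~~^^^^^^^^^^^^^^^^^^^
  File "fit.py", line 9, in pj
    c,f,V=K(n); p=Ro.from_rotvec(g[:3]).apply(V[:3,:3]@P+V[:3,3])+g[3:]; s=p[:2]/p[2]
          ~^^^
  File "h.py", line 4, in K
    c=camera_params(n); f=200/np.tan(np.radians(c["vertical_fov"])/2)
ValueError: time passes only in moves, steps and waits
```

```bash
sed -i 's/^def K(n)/import functools\n@functools.cache\ndef K(n)/' h.py; python3 fit.py
```

```text
stand [0.58   0.2155 0.097 ] timer [ 0.5959 -0.2418  0.0555] cam [-0.0011  0.0011 -0.     -0.0003  0.0013  0.0015 -0.001   0.0007 -0.0014
 -0.0002  0.0008  0.004 ]
[[-0.0, -0.5], [1.5, -0.3], [0.5, -1.9], [-1.1, 0.1], [-2.2, 1.3], [0.1, -0.2], [0.8, -9.9], [-0.5, 1.4], [1.7, -2.1], [-0.1, 1.2], [-0.7, 0.7], [0.2, -1.5], [1.6, -0.2], [0.3, 1.3], [-1.7, 0.1], [-0.4, 3.3], [0.3, 0.3], [-0.5, -0.1], [-0.1, 0.1], [0.0, -1.1]]
grip [0.5153 0.2092 0.0925] plunger [ 0.6179 -0.2406  0.091 ]
clip top z49.5: scene [-87.1  38. ] top [-93.1  47.6] thumb [-92.4  65.4]
```

Fit residuals are about 1 px apart from one mispicked corner. The plunger is at (0.617,-0.240) and the handle at (0.515,0.209), both within reach and at plausible heights. Next I move above the plunger with the fingers shut and turn to yaw -1.474, which suits both jobs.

```bash
python3 -m creep '[[[0,5,5,0,0,0,0.15],[0,10,10,0,0,0,0.3],[0,14,14,0,0,0,0.45],[0,18,18,0,0,0,0.6],[0,22,22,0,0,0,0.75],[0,26,26,0,0,0,0.9],[0,30,30,0,0,0,1.056],[0,34,34,0,0,0,1.056],[0,38,38,0,0,0,1.056],[0,42,42,0,0,0,1.056],[0,46,46,0,0,0,1.056],[0,50,50,0,0,0,1.056],[0,54,54,0,0,0,1.056],[0,58,58,0,0,0,1.056],[0,62,61,2,0,0,1.056],[0,65,63,4,0,0,1.056],[0,66.15,64.4,6,0,0,1.056],[0,66.15,64.4,9,0,0,1.056],[0,66.15,64.4,10.5,0,0,1.056],[0,66.15,64.4,10.5,0,0,1.056]]]'; python3 - <<'E'
from fit import *
print(get_state()["q"])
i=grab_frame("scene");j=grab_frame("top");cv2.imwrite("pics/s1.png",i);cv2.imwrite("pics/t1.png",j)
c=lambda i,x,y:cv2.resize(i[y:y+150,x:x+100],(400,600),interpolation=cv2.INTER_CUBIC)
cv2.imwrite("pics/c3.png",np.hstack([c(i,310,70),c(j,395,90)]))
E
```

```text
t: 2.6
eef_pos: [0.6163, -0.2395, 0.1206]
ee_rot: [3.139, 0.001, -1.473]
force: [-0.2, 0.1, 1.0]
width: 0.0006
gripper_force: 0.0
[-0.0764  0.4166 -0.1536 -0.0001 -1.0028  0.1741]
```

View pics/c3.png

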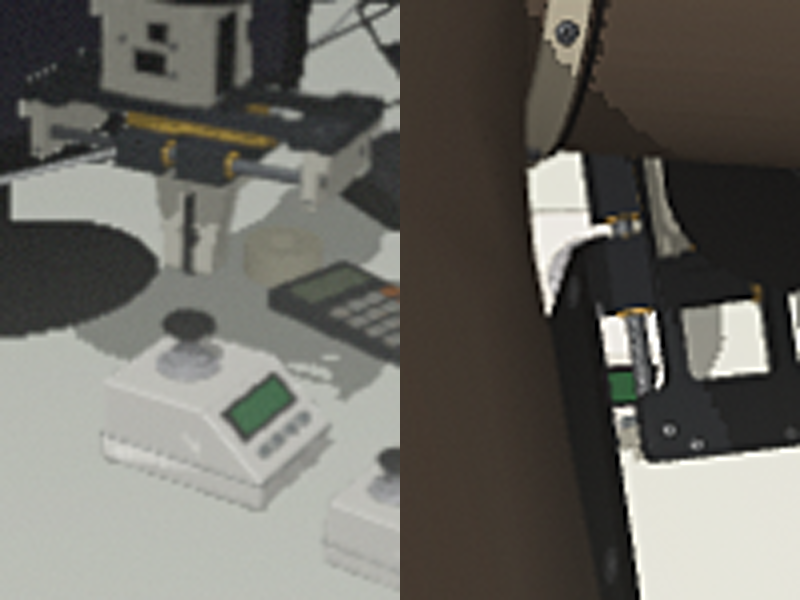

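The scene view shows the shut fingertips at crop (190,275), straight above the plunger head at (189,322), with about 30 mm of gap as expected. Now I press it.

```bash
python3 -m creep '[[[0,0,0,1.5,0,0,0],[0,0,0,2.5,0,0,0],[0,0,0,3.2,0,0,0],[0,0,0,3.8,0,0,0],[0,0,0,4.2,0,0,0],[0,0,0,4.3,0,0,0],[0,0,0,4.3,0,0,0],[0,0,0,4.3,0,0,0]]]'
```

```text
t: 3.7
eef_pos: [0.6169, -0.24, 0.0792]
ee_rot: [3.141, -0.0, -1.474]
force: [-3.5, 3.0, 6.9]
width: 0.0004
gripper_force: 3.9
```

```bash
python3 -m creep '[[[0,0,0,0.1,0,0,0],[0,0,0,0.2,0,0,0],[0,0,0,0.3,0,0,0],[0,0,0,0.3,0,0,0],[0,0,0,0.3,0,0,0]]]'
```

```text
t: 4.32
eef_pos: [0.617, -0.2401, 0.0787]
ee_rot: [-3.141, -0.001, -1.473]
force: [-9.7, 6.0, 23.3]
width: 0.0006
gripper_force: 11.6
```

At the stop: 23 N, and the height matches. Now I lift off, cross at height, and open to 4 cm (fully open, the fingers would foul the head).

```bash
python3 -m creep '[[[0,0,0,-2,0,0,0],[0,0,0,-5,0,0,0],[0,0,0,-9,0,0,0],[0,0,0,-12,0,0,0],[2,-4,0.5,-12.5,0,0,0],[4,-8,1,-12.5,0,0,0],[4,-12,1.5,-12.5,0,0,0],[4,-16,2,-12.5,0,0,0],[4,-20,2.5,-12.5,0,0,0],[4,-24,3,-12.5,0,0,0],[4,-28,3.5,-12.5,0,0,0],[4,-32,4,-12.5,0,0,0],[4,-36,4.5,-12.5,0,0,0],[4,-40,5,-12.5,0,0,0],[4,-44,5.5,-11,0,0,0],[4,-45.65,5.8,-8,0,0,0],[4,-45.65,5.8,-5.5,0,0,0],[4,-45.65,5.8,-4,0,0,0],[4,-45.65,5.8,-4,0,0,0]]]'; python3 - <<'E'
from fit import *
print(get_state()["q"])
i=grab_frame("scene");j=grab_frame("top");cv2.imwrite("pics/s2.png",i);cv2.imwrite("pics/t2.png",j)
c=lambda i,x,y:cv2.resize(i[y:y+120,x:x+160],(800,600),interpolation=cv2.INTER_CUBIC)
cv2.imwrite("pics/c4.png",c(i,180,215))
E
```

```text
t: 6.7
eef_pos: [0.5149, 0.2081, 0.1147]
ee_rot: [3.14, -0.001, -1.474]
force: [0.2, -0.1, 1.1]
width: 0.0398
gripper_force: 0.0
[ 0.7366  0.2651 -0.4015  0.     -0.9061 -0.64  ]
```

View pics/c4.png

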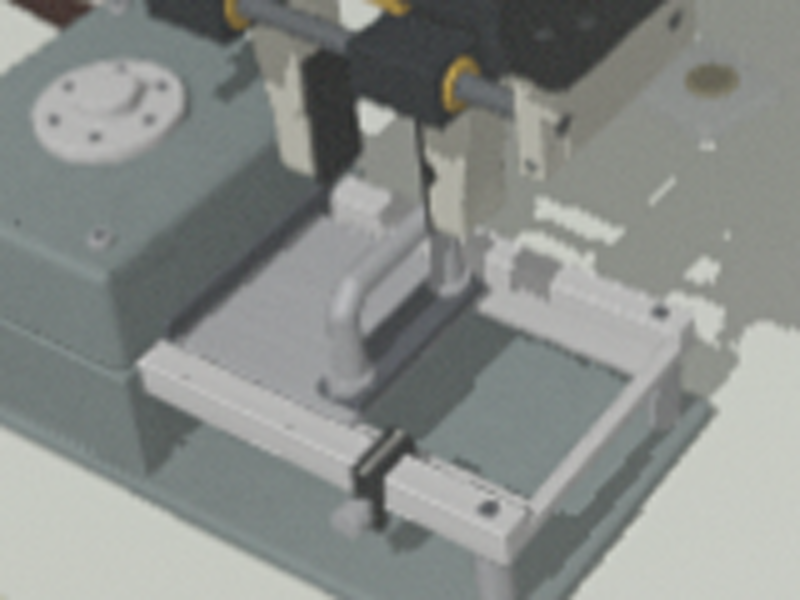

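The open fingers straddle the bar, with tips at crop (325,180) and (445,235) and the bar's middle at (392,252). Descending about 22 mm onto the bar looks right. Going down and closing.

```bash
python3 -m creep '[[[4,0,0,1.5,0,0,0],[4,0,0,2.8,0,0,0],[4,0,0,3.6,0,0,0],[4,0,0,4.1,0,0,0],[4,0,0,4.1,0,0,0],[0.5,0,0,4.1,0,0,0],[0,0,0,4.1,0,0,0],[0,0,0,4.1,0,0,0],[0,0,0,4.1,0,0,0]]]' 40; python3 - <<'E'
from fit import *
i=grab_frame("scene");j=grab_frame("top");cv2.imwrite("pics/s3.png",i);cv2.imwrite("pics/t3.png",j)
y=x[:3];e=get_state()["eef_pos"]
R=lambda q:(np.array([[np.cos(y[2]),np.sin(y[2])],[-np.sin(y[2]),np.cos(y[2])]])@(np.array(q)-y[:2])*1000).round(1)
print("tcp in stand",R(e[:2]))
t2=lambda u,v:(180+u/5-.4,215+v/5-.4)
for n,uv,z in[(S,t2(383,450),.0615),(S,t2(365,455),.0615),(S,t2(400,435),.0615),(T,d_(105,200),.0615),(S,t2(345,385),.0595),(S,t2(350,292),.0925),(T,d_(75,203),.0495),(S,t2(350,518),.0495)]:print(n,uv,z,R(inv(n,uv,z)))
c=lambda i,x,y:cv2.resize(i[y:y+75,x:x+100],(800,600),interpolation=cv2.INTER_CUBIC)
cv2.imwrite("pics/c5.png",c(i,220,255))
E
```

```text
t: 7.92
eef_pos: [0.5157, 0.2088, 0.0748]
ee_rot: [-3.141, 0.0, -1.474]
force: [1.8, 0.2, -0.1]
width: 0.0087
gripper_force: 40.0
tcp in stand [-64.7  -0.5]
scene (256.20000000000005, 304.6) 0.0615 [-95.7  49.4]
scene (252.6, 305.6) 0.0615 [-92.3  53.9]
scene (259.6, 301.6) 0.0615 [-96.3  41.7]
top (185.85, 234.6) 0.0615 [-93.5  44.5]
scene (248.6, 291.6) 0.0595 [-66.5  32.1]
scene (249.6, 273.0) 0.0925 [-66.3  24. ]
top (178.35, 235.35) 0.0495 [-92.9  62.1]
scene (249.6, 318.20000000000005) 0.0495 [-96.4  68.2]
```

View pics/c5.png

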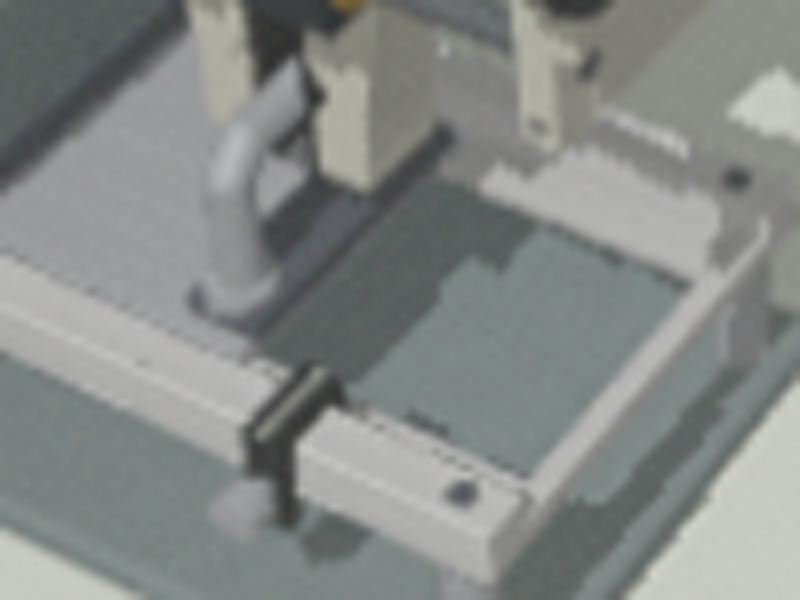

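Gripped: the opening is 8.7 mm at 40 N, and the bar is at stand x -64.7 as it should be. The clip line at crop (290,405) comes to stand x of about -93 to -96, so travel is about 29 mm. I'll pull 24 mm first and then compare.

```bash
python3 -m creep '[[[0,0,0.4,0,0,0,0],[0,0,0.8,0,0,0,0],[0,0,1.2,0,0,0,0],[0,0,1.6,0,0,0,0],[0,0,2.0,0,0,0,0],[0,0,2.3,0,0,0,0],[0,0,2.4,0,0,0,0],[0,0,2.4,0,0,0,0],[0,0,2.4,0,0,0,0]]]'; python3 - <<'E'
from fit import *
i=grab_frame("scene");j=grab_frame("top");cv2.imwrite("pics/s4.png",i);cv2.imwrite("pics/t4.png",j)
y=x[:3];e=get_state()["eef_pos"]
R=lambda q:(np.array([[np.cos(y[2]),np.sin(y[2])],[-np.sin(y[2]),np.cos(y[2])]])@(np.array(q)-y[:2])*1000).round(1)
print("tcp in stand",R(e[:2]))
c=lambda i,x,y:cv2.resize(i[y:y+60,x:x+40],(400,600),interpolation=cv2.INTER_CUBIC)
cv2.imwrite("pics/c6.png",np.hstack([c(i,240,270),c(j,165,205)]))
E
```

```text
t: 9.15
eef_pos: [0.4922, 0.2062, 0.0748]
ee_rot: [-3.14, -0.0, -1.473]
force: [6.4, -2.6, -2.6]
width: 0.0088
gripper_force: 40.0
tcp in stand [-88.3  -0.8]
```

View pics/c6.png

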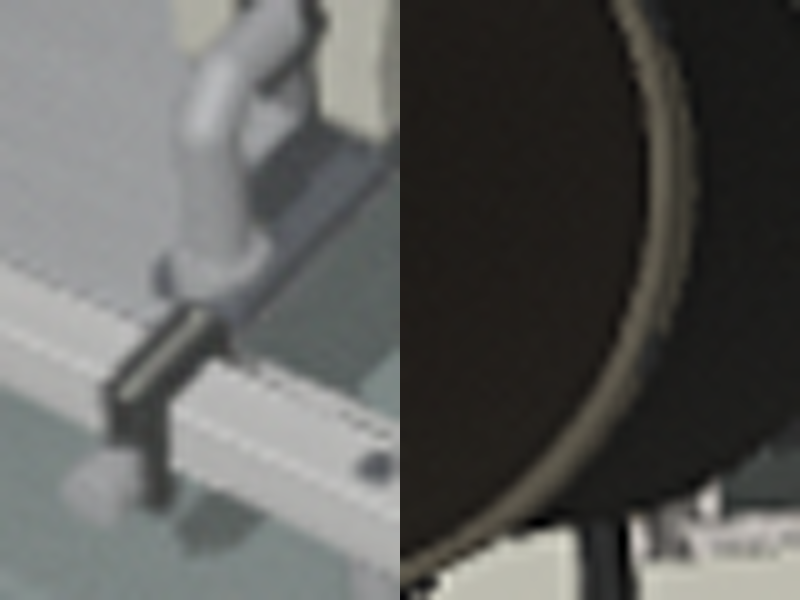

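Crop left: foot flange centre at about (215,268). The clip's fine line runs from (125,390) to (205,312), and its extension lies about 26 crop px further along the rail, or roughly 4.5–5 mm more. That agrees with the 28–29 mm estimate. The top view is hidden by the arm. I pull 5 mm more.

```bash
python3 -m creep '[[[0,0,0.2,0,0,0,0],[0,0,0.4,0,0,0,0],[0,0,0.5,0,0,0,0],[0,0,0.5,0,0,0,0],[0,0,0.5,0,0,0,0],[0,0,0.5,0,0,0,0]]]'; python3 - <<'E'
from fit import *
ims=[grab_frame("scene").astype(float) for _ in range(4)]; i=np.mean(ims,0).astype(np.uint8);cv2.imwrite("pics/s5.png",i)
y=x[:3];e=get_state()["eef_pos"]
R=lambda q:(np.array([[np.cos(y[2]),np.sin(y[2])],[-np.sin(y[2]),np.cos(y[2])]])@(np.array(q)-y[:2])*1000).round(1)
print("tcp in stand",R(e[:2]))
X,Y=240,265;k=15
o=cv2.resize(i[Y:Y+40,X:X+40],(600,600),interpolation=cv2.INTER_CUBIC)
# line x=const at z 61 in stand at several x, model direction through clip and foot
for xx in(-90,-94,-98):
    q=np.array([(pj(S,w(y,(xx,yy,61)),g[S])-[X,Y]+.5)*k for yy in(10,70)]).astype(int)
    cv2.polylines(o,[q],False,(0,0,255) if xx==-94 else (0,160,0),1)
cv2.imwrite("pics/c7.png",o)
E
```

```text
t: 10.0
eef_pos: [0.4874, 0.2056, 0.0748]
ee_rot: [-3.14, -0.0, -1.473]
force: [7.8, -3.0, -2.8]
width: 0.0083
gripper_force: 40.0
tcp in stand [-93.2  -0.9]
```

View pics/c7.png

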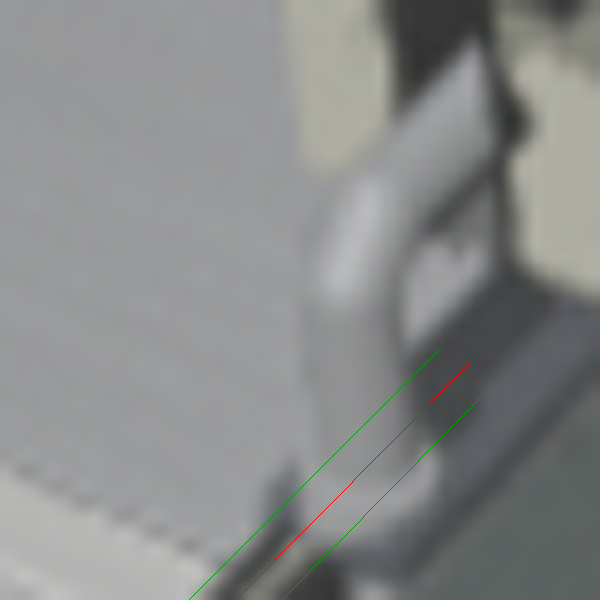

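The foot flange centre at about (368,490) and the clip's light line near (275,582)–(300,558) lie on the same line: x+y ≈ 858 in both cases. I'll do one last check with the clip fully in the crop.

```bash
python3 - <<'E'
from fit import *
i=cv2.imread("pics/s5.png");cv2.imwrite("pics/c8.png",cv2.resize(i[275:325,235:285],(600,600),interpolation=cv2.INTER_CUBIC))
s=get_state();print(s["t"],s["eef_pos"],s["gripper_force"])
E
```

```text
10.2 [0.4873 0.2056 0.0748] 39.98297452926636
```

View pics/c8.png

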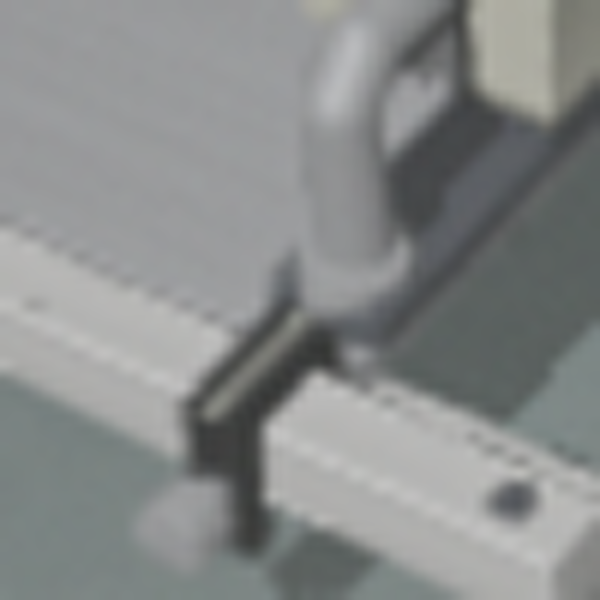

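The clip line (210,415)→(305,322) extended passes through the foot centre at about (355,270), so they are aligned. I hold for a second and hand in.

```bash
python3 -m creep '[[[0,0,0,0,0,0,0],[0,0,0,0,0,0,0],[0,0,0,0,0,0,0],[0,0,0,0,0,0,0],[0,0,0,0,0,0,0],[0,0,0,0,0,0,0],[0,0,0,0,0,0,0],[0,0,0,0,0,0,0]]]'; python3 -c "
from station import *
print(job_done())"
```

```text
t: 11.2
eef_pos: [0.4873, 0.2056, 0.0748]
ee_rot: [-3.14, -0.0, -1.473]
force: [6.8, -3.3, -2.8]
width: 0.0085
gripper_force: 40.0
the job is handed in; nothing more can be done
None
```

I pressed the larger timer's plunger to its stop and released it with the shutter closed, then pulled the shutter out about 28.5 mm to the index clip. The job was handed in at about 11 s with the gripper still holding it; the last picture shows the handle foot (the pointer itself wasn't visible) within about 1 mm of the clip line, and no verdict was returned.

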